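Unclip the dust filter cover and unlock the filter

ROBOT

A 6-joint arm with a two-finger parallel gripper is mounted at the origin on the work surface. World frame = base frame: x ahead of the robot, y to its left, z up, the work surface at z = 0. Lengths are in m, angles in rad, forces in N, time in s.
With the tool pointing down it reaches from about 0.35 to 0.975 m from the base axis. Payload 4.9 kg.
Tool frame: the origin (TCP) lies at the very end of the fingers, on their centre line; the grasp point (between the pads) lies 19 mm behind it (ctrl.pinch_z is the distance from the TCP to the grasp point, in m); z points along the fingers, y is the line along which they close (so a half turn about z gives the same grasp; the last joint's range is limited). The gripper opens to 85 mm and grips with 20 to 120 N. Pads are 22 mm wide; open, the fingers measure 114 mm over their backs; the gripper's body (76 mm by 85 mm) begins 54 mm behind the grasp point. The pads swing forward as they close: fully open they stand 13 mm farther back than shut.
Start: joints at [1.136, 0.053, 1.613, -0, 1.476, -0.119], TCP at [0.194, 0.594, 0.231] pointing down, gripper open.
Joint ranges: [-3.01, 3.01], [-1.01, 2.22], [0.06, 2.58], [-1.02, 4.17], [0.09, 2.62], [-3.14, 3.14]. Speed limits (rad/s): [2.57, 2.57, 3.14, 3.14, 3.14, 3.14].

INTERFACE

Orientations are given as a rotation vector (axis times angle).
In Python, from station import ctrl, optics gives the robot as it stands. The module is installed in compiled form; this text tells all that it offers.
- The arm moves only by the shell command python3 -m handwheel 'ROWS' [OPENING] [FORCE]. ROWS is JSON, one flat list of numbers, 6 for each row, row after row: the shift along the tool's x, y, z in m, then the turn, a rotation vector about the tool's x, y, z in degrees. A call has 1 to 20 rows; each row shifts and turns the commanded pose from where the row before left it, along the tool's axes as they then stand; what a row does not reach is not made up. A row lasts 1/10 s, in which the tool goes at most 50 mm and 8.59 degrees, less where a joint would pass 70% of its speed; a pose out of reach is approached as far as the arm can. A call is refused whole if a number of a shift passes 0.05 or a number of a turn 8.59, either way. A call with a gripper value outside its range is refused whole. OPENING is the closure, from 0 (fully open) to 1 (shut), set as the call begins (- or left out, the last holds). The fingers move at their own pace and stop on an object; FORCE is the grip in N (left out, the last holds). Time passes only in rows, so rows that do not move let the fingers close. It gives the time, the measured TCP pose, the force and the opening at its end, in the units of the state.
- ctrl.get_obs(): the state, without advancing time (a new reading comes with each control period).
- optics.get_image(name): name is "side" or "top"; returns (picture, depth): 480x640x3 uint8, red, green, blue; 480x640 float32, m along the optical axis (not along the pixel's ray), 0 where there is no reading.
- optics.get_calibration(name): a dict with "fovy" (degrees; the focal length in pixels is half the picture's height over the tangent of half this angle, whatever the lens; pixels are square), "cx", "cy" (the principal point, pixels), "rvec" (rotation vector, rad) and "tvec" (3), from world to camera coordinates, as OpenCV has them. Camera axes: x right, y down, z forward; pixel columns grow to the right and rows downward; lengths in m; the calibration is good to about 2 mm. A picture is of the moment at which its call begins. get_calibration takes no time and is no camera call.
- ctrl.finish_job(): hands the job in, once; it reports no verdict.
The state is a dict: "t": time; "q": joint angles; "dq": joint speeds; "effort": joint torques, N m; "tool_pos": TCP position; "tool_rot": TCP orientation; "contact_force": force on the tool from outside, world axes, zero at the start; "wrist_torque": the same for the moment, N m; "opening": finger opening in m.
Only numpy, scipy, OpenCV 4.12 (cv2) and the standard library are available. Lean on these libraries where they do the work, as an engineer would, in place of code of your own. Each camera call takes 0.05 s, during which the arm holds its last target. There are 200 camera calls.

TASK

The clay-dust extractor on the bench needs its filter freed for a change. Squeeze the two snap tabs on the filter box together to unclip the cover, lift it off and set it down gently (do not drop it), right way up and flat in the middle of the wooden ware board; then, with the filter uncovered, push the small black lock knob in the box all the way to the far end of its slide, towards the pipe. Leave the mug, jar, bowl and brush where they are.

Things in the scene. Friction and masses are not known exactly. Their poses are not given: they have to be found in the camera images.
- housing: grey metal filter box, fixed to the bench on either side of the robot's x axis, 200 x 160 x 90 mm (its x, y, z), origin at the centre of its underside, z up; at its +x end is a round black pipe stub, 60 mm across, 45 mm long. Under the cover it is open on top: 12 mm walls, opening 176 x 136 mm; the filter is a floor 45 mm above the underside. A lug juts 6 mm inward from the middle of each long wall.
- cover: off-white plastic cover with dark air slots, 196 x 156 mm, 0.2 to 0.4 kg, clipped on the box with its axes along the box's. Origin at the centre of the lower edge of its skirt, z up. The skirt is 22 mm deep and fits in the box with 1.5 mm play; above it a 6 mm plate rests on the rim, its top 28 mm above the origin (96 mm above the bench when clipped on). It lies flat on its skirt when set down.
- tabs (a point): point midway between the two upright snap tabs on the cover's plate, 50 mm above the cover's origin; axes as the cover's. One tab on each side along y, outer faces at y = +26 and -26 mm; each is 32 mm wide (x), 6 mm thick (y), 30 mm tall (from plate top to 8 mm above this point). Squeeze them together along y; held fully in, they are the handle by which the cover lifts straight up.
- tab_left (a joint): inward travel of the tab on the cover's +y side, m: 0 out (latched), 0.008 fully in (both in: 36 mm over the outer faces). Spring: 5 N at first, 9 N fully in, on each tab; springs out when let go. Each tab has a latch tongue below the plate, caught under a lug of the box; it is free of the lug after 4 to 6 mm.
- tab_right (a joint): the same for the tab on the cover's -y side, m: 0 out (latched), 0.008 fully in
- lock (a joint): position of the filter lock's slide, m: near 0 locked (the end away from the pipe), 0.060 fully open; travels along the box's +x (towards the pipe), held by about 2.5 N of friction, stays where it is left; starts between 0 and 0.012
- lock_knob (a point): centre of the top of the lock's black knob (20 mm along x, 18 along y, 17 mm tall on a 5 mm thick, 40 x 28 mm sledge); on the box's middle line, 67 mm above the box's underside (23 mm below the rim), hidden under the cover at first. At lock = 0 it is 30 mm from the box's centre towards -x, with 48 mm free behind it to the end wall; at 0.060, 30 mm beyond the centre towards +x
- board: wooden ware board, 250 x 210 mm (x, y), fixed, its flat top 24 mm above the bench; origin at the centre of its underside on the bench, z up; on the other side of the robot's x axis from the filter box
- mug: terracotta-coloured mug with a handle, 76 mm across, 85 mm tall, origin at the centre of its foot; bystander, leave alone
- jar: grey screw-top glaze jar, 64 mm across, 85 mm tall, origin at the centre of its foot; bystander, leave alone
- bowl: small white bowl, 110 mm across, 45 mm tall, origin at the centre of its foot; bystander, leave alone
- brush: wooden brush lying flat, about 20 mm high; bystander, leave alone
- seat (a point): point fixed in the filter box, on its middle axis 68 mm above its underside: the cover's origin lies here while it is clipped on
There are look-alikes about, which are no part of the job. Of the things shaped like the cover, the white one is meant.

How it is judged:
On the way, in this order (a step that is already met when the one before it is completed fails the run):
1. both snap tabs are squeezed in by more than 4 mm while the cover is still seated on the box (value of joint each of tab_left, tab_right above 0.004 m and distance between cover and seat below 0.006 m), for 0.1 s.
2. the cover lies flat, right way up, on the middle of the ware board (its centre within 50 mm along each side), let go and at rest, and the lock has not been slid open yet (x of cover in the frame of board between -0.05 and 0.05 m and y of cover in the frame of board between -0.05 and 0.05 m and z of cover in the frame of board between 0.02 and 0.029 m and angle between cover's own z axis and vertical below 0.06 rad and contact force between cover and board above 0.5 N and contact force between cover and the fingers below 0.1 N and linear speed of cover below 0.02 m/s and value of joint lock below 0.045 m), for 0.2 s.
3. the lock has been slid to its far end (within 8 mm) (value of joint lock above 0.052 m), for 0.2 s.
At the end, for the whole second after the job is handed in: The cover lies at rest and released, right way up and flat (within 0.06 rad) on the ware board, its centre within 50 mm of the board's centre along each side of the board; the filter lock is within 8 mm of the far end of its 60 mm slide; bystanders are where they were (x of cover in the frame of board between -0.05 and 0.05 m and y of cover in the frame of board between -0.05 and 0.05 m and z of cover in the frame of board between 0.02 and 0.029 m and angle between cover's own z axis and vertical below 0.06 rad and contact force between cover and board above 0.5 N and contact force between cover and the fingers below 0.1 N and linear speed of cover below 0.02 m/s and value of joint lock above 0.052 m); the robot touches nothing.
It fails at once if the cover is dropped (it falls free faster than 0.6 m/s, about a 20 mm fall) (linear speed of cover above 0.6 m/s and contact force between cover and the fingers below 0.1 N).
It fails at once if a bystander is moved by more than 30 mm or knocked over (distance of any of mug, jar, bowl, brush from where it was at the start of the episode above 0.03 m or angle between any of mug, jar, bowl's own z axis and vertical above 0.5 rad).
It also fails if it takes over 58 s, if anything falls off the work surface, if the arm or the gripper's body presses on something with over 40 N, if the wrist force passes 120 N, or if a joint passes its speed limit or range.

## Working session

There is one attempt and no reset: what is moved stays moved. The work goes in short steps, Python scripts to look and compute and a shell command to move; the robot and the scene stay as the last step left them, time stands still between calls to the robot, and variables do not carry over. Pictures are saved under pics/ and viewed, on a budget of 10 in all, crops included, one or two more only if the job needs it, and the job is handed in when it is done.

```bash
mkdir -p pics
cat > h.py <<'E'
import numpy as np, cv2
from station import ctrl, optics
def grab(n):
    im,d=optics.get_image(n); np.savez(f'pics/{n}.npz',im=im,d=d); return im,d
def cloud(n,d):
    c=optics.get_calibration(n); f=240/np.tan(np.radians(c['fovy'])/2)
    v,u=np.mgrid[:480,:640]
    p=np.stack([(u-c['cx'])/f*d,(v-c['cy'])/f*d,d],-1)
    R=cv2.Rodrigues(np.array(c['rvec'],float))[0]
    w=(p-np.array(c['tvec']).ravel())@R
    w[d<=0]=np.nan
    return w
E
python3 - <<'E'
from h import *
for n in('top','side'):
    im,d=grab(n); cv2.imwrite(f'pics/{n}0.png',im[...,::-1]); print(optics.get_calibration(n))
o=ctrl.get_obs(); print({k:np.round(v,3) for k,v in o.items()}, ctrl.pinch_z)
E
```

```text
{'fovy': 53.73164538228552, 'cx': 318.44861319116393, 'cy': 236.38215682054238, 'rvec': array([ 2.16223297, -2.1525613 ,  0.11160921]), 'tvec': array([-0.07130614,  0.5276618 ,  1.45702821])}
{'fovy': 56.006289599835135, 'cx': 312.52357213114396, 'cy': 243.14596243292962, 'rvec': array([ 2.2815594 , -0.35472854,  0.17804415]), 'tvec': array([-0.52076882,  0.12513723,  1.24684847])}
{'t': np.float64(0.1), 'q': array([ 1.136,  0.053,  1.614, -0.   ,  1.476, -0.119]), 'dq': array([-0.001, -0.002, -0.002,  0.002,  0.001,  0.   ]), 'effort': array([ 0.0000e+00, -3.9491e+01, -3.7136e+01, -0.0000e+00,  4.0000e-03,
        0.0000e+00]), 'tool_pos': array([0.194, 0.594, 0.23 ]), 'tool_rot': array([-4.940e-01, -3.102e+00,  3.000e-03]), 'contact_force': array([ 0.456, -0.457, -0.352]), 'wrist_torque': array([-0.001,  0.012, -0.017]), 'opening': np.float64(0.085)} 0.0187
```

View pics/top0.png

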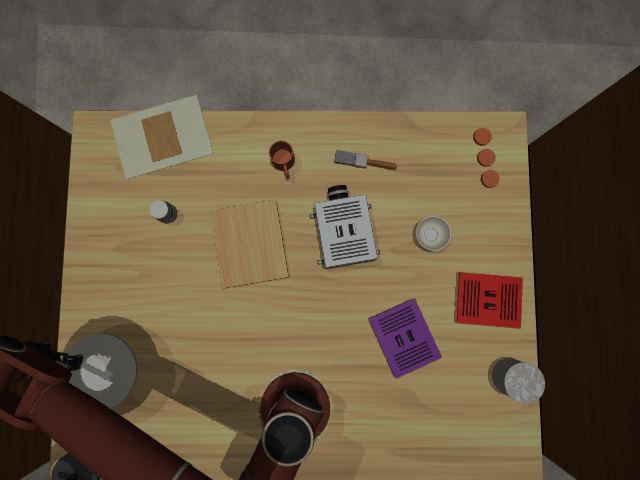

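View pics/side0.png

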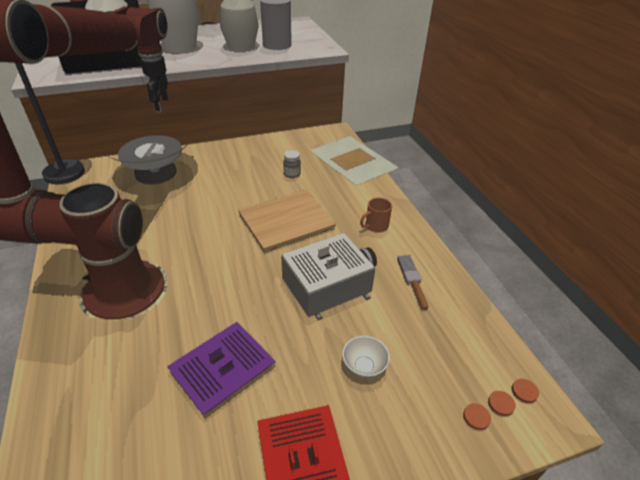

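Cover-shaped things in the top view: white at (346,231) on the grey box with the pipe at (338,191), purple at (405,338) and red at (489,300), both lying on the bench. The white one fits, since it is the right colour and clipped on the box. The board is at (250,244). Next I'll measure positions and make an enlarged crop.

```bash
cat >> h.py <<'E'
def rect(w,m):
    n,l,s,_=cv2.connectedComponentsWithStats(m.astype(np.uint8)); i=1+np.argmax(s[1:,4])
    p=w[l==i]; (c,wh,a)=cv2.minAreaRect(p[:,:2].astype(np.float32)); return np.array(c).round(4),np.round(wh,4),round(a,2),np.median(p[:,2]).round(4),len(p)
E
python3 - <<'E'
from h import *
z=np.load('pics/top.npz'); im,d=z['im'],z['d']; w=cloud('top',d)
v,u=np.mgrid[:480,:640]
def box(a,b,c,e): return (u>a)&(u<b)&(v>c)&(v<e)
h=w[...,2]
print('cover',rect(w,box(300,395,185,275)&(h>.088)&(h<.104)))
print('board',rect(w,box(200,300,190,300)&(h>.015)&(h<.033)))
m=box(300,395,185,275)&(h>.112); n,l,s,c=cv2.connectedComponentsWithStats(m.astype(np.uint8))
for i in range(1,n): print('tab',s[i],np.nanmean(w[l==i],0).round(4))
m=box(320,355,178,196)&(h>.04); print('pipe',np.nanmean(w[m],0))
s=np.load('pics/side.npz'); ws=cloud('side',s['d']); hs=ws[...,2]
b=(u>270)&(u<390)&(v>225)&(v<320); print('side cover',rect(ws,b&(hs>.09)&(hs<.102)))
b2=b&(hs>.115)
n,l,st,c=cv2.connectedComponentsWithStats(b2.astype(np.uint8))
for i in range(1,n): print('side tab',st[i],np.nanmean(ws[l==i],0).round(4))
a=cv2.resize(im[180:280,295:400],None,fx=4,fy=4,interpolation=cv2.INTER_CUBIC)
c=cv2.resize(s['im'][225:325,270:395],None,fx=3,fy=4,interpolation=cv2.INTER_CUBIC)
cv2.imwrite('pics/crop1.png',np.hstack([a,c])[...,::-1])
E
```

```text
cover (array([ 0.5395, -0.1504]), array([0.2004, 0.16  ]), 10.13, np.float64(0.0964), 3384)
board (array([0.5068, 0.1512]), array([0.251 , 0.2112]), 10.1, np.float64(0.0244), 5208)
tab [352 223   4  11  27] [ 0.5427 -0.173   0.1252]
tab [337 225   4  12  27] [ 0.5346 -0.1274  0.1253]
pipe [ 0.66614887 -0.12865313  0.0702983 ]
side cover (array([ 0.5378, -0.1542]), array([0.1993, 0.1616]), 10.17, np.float64(0.0951), 2900)
side tab [318 245  12   8  47] [ 0.5328 -0.1313  0.1219]
side tab [327 256  11   7  47] [ 0.5415 -0.1767  0.122 ]
```

View pics/crop1.png

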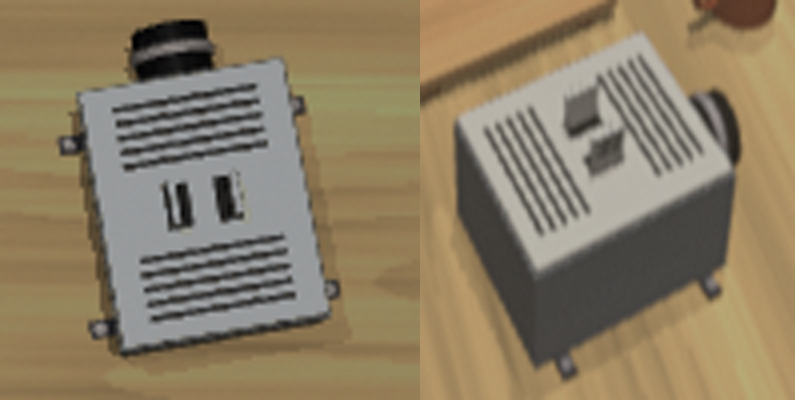

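The crop confirms it: the off-white slotted cover sits on the grey box with the pipe, tabs at crop (178,205) and (228,197). The tab midpoint is about (0.538, -0.152), and both box and board are at yaw +10°. I'll move above it now.

```bash
python3 -m handwheel '[-0.031,-0.0335,0,0,0,0,-0.031,-0.0335,0,0,0,0,-0.031,-0.0335,0,0,0,0,-0.031,-0.0335,0,0,0,0,-0.031,-0.0335,0,0,0,0,-0.031,-0.0335,0,0,0,0,-0.031,-0.0335,0,0,0,0,-0.031,-0.0335,0,0,0,0,-0.031,-0.0335,0,0,0,0,-0.031,-0.0335,0,0,0,0,-0.031,-0.0335,0,0,0,0,-0.031,-0.0335,0,0,0,0,-0.031,-0.0335,0,0,0,0,-0.031,-0.0335,0,0,0,0,-0.031,-0.0335,0,0,0,0,-0.031,-0.0335,0,0,0,0,-0.031,-0.0335,0,0,0,0,-0.031,-0.0335,0,0,0,0]' 0 50
python3 -m handwheel '[0,0,0,0,0,-7,0,0,0,0,0,-7,0,0,0,0,0,-7,0,0,0,0,0,-7,0,0,0,0,0,0]'
cat >> h.py <<'E'
def togo(x,y,z,yaw):
    from scipy.spatial.transform import Rotation as Ro
    o=ctrl.get_obs(); R=Ro.from_rotvec(o['tool_rot']).as_matrix()
    T=Ro.from_euler('z',yaw,degrees=True).as_matrix()@np.diag([1,-1,-1.])
    e=Ro.from_matrix(R.T@T).as_rotvec(degrees=True)
    print('t',o['t'],'pos',o['tool_pos'].round(4),'shift',(R.T@(np.array([x,y,z])-o['tool_pos'])).round(4),'turn',e.round(2),'F',o['contact_force'].round(1),'open',round(float(o['opening']),4))
E
python3 - <<'E'
from h import *
togo(.538,-.152,.101,190)
im,d=grab('side'); cv2.imwrite('pics/s2.png',cv2.resize(im[140:340,230:440],None,fx=3.5,fy=3,interpolation=cv2.INTER_CUBIC)[...,::-1])
E
```

```text
t: 1.9
tool_pos: [0.5374, -0.1542, 0.2307]
tool_rot: [-0.495, -3.102, -0.001]
contact_force: [-0.3, 1.1, -0.6]
opening: 0.0853
t: 2.4
tool_pos: [0.5369, -0.1524, 0.2307]
tool_rot: [0.271, -3.129, -0.001]
contact_force: [-0.2, -0.1, 0.2]
opening: 0.0855
t 2.4 pos [ 0.5369 -0.1524  0.2307] shift [-1.200e-03  1.000e-04  1.297e-01] turn [ 0.04 -0.05 -0.12] F [-0.2 -0.1  0.2] open 0.0855
```

View pics/s2.png

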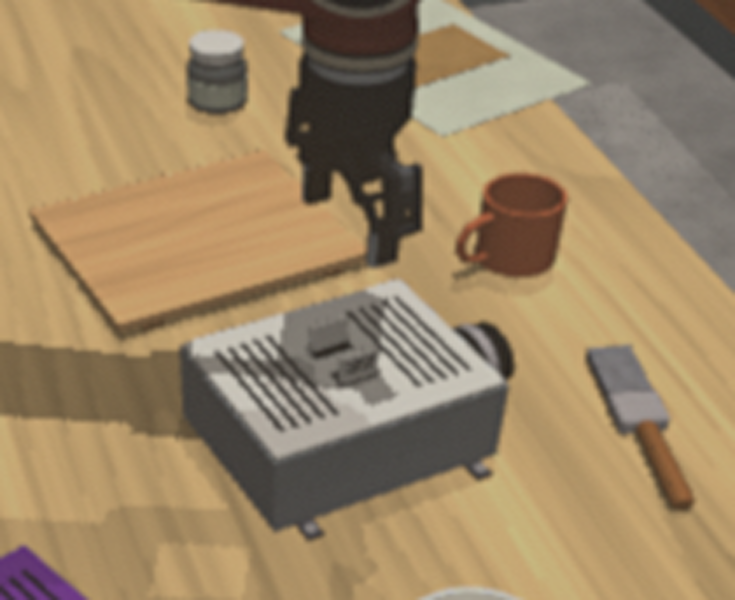

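The side view shows the open fingers at (310,190) and (385,250), aligned with the tab pair at (330,340)/(355,370). I'll descend and squeeze.

```bash
python3 -m handwheel '[-0.001,0,0.03,0,0,0,0,0,0.03,0,0,0,0,0,0.03,0,0,0,0,0,0.02,0,0,0,0,0,0.012,0,0,0,0,0,0.007,0,0,0,0,0,0,0,0,0]'
python3 -m handwheel '[0,0,0,0,0,0,0,0,0,0,0,0,0,0,0,0,0,0,0,0,0,0,0,0,0,0,0,0,0,0,0,0,0,0,0,0,0,0,0,0,0,0,0,0,0,0,0,0,0,0,0,0,0,0,0,0,0,0,0,0]' 0.8 50
python3 -c "
from h import *
togo(.538,-.152,.101,190)"
```

```text
t: 3.15
tool_pos: [0.538, -0.1521, 0.1019]
tool_rot: [0.27, -3.129, -0.001]
contact_force: [0.8, 0.6, 0.4]
opening: 0.0856
t: 4.15
tool_pos: [0.54, -0.1526, 0.1066]
tool_rot: [-0.271, 3.126, -0.002]
contact_force: [-3.8, 3.3, 13.4]
opening: 0.0304
t 4.15 pos [ 0.54   -0.1526  0.1066] shift [0.0019 0.0009 0.0056] turn [-0.09  0.21 -0.09] F [-3.8  3.3 13.4] open 0.0304
```

Run:
```python
from h import *
im,d=grab('side'); cv2.imwrite('pics/s3.png',cv2.resize(im[190:310,270:390],None,fx=5,fy=5,interpolation=cv2.INTER_CUBIC)[...,::-1])
w=cloud('side',d);h=w[...,2]
v,u=np.mgrid[:480,:640];b=(u>270)&(u<390)&(v>225)&(v<320);print(rect(w,b&(h>.088)&(h<.108)))
togo(.538,-.152,.101,190)
```

```text
(array([ 0.537 , -0.1536]), array([0.1999, 0.1615]), 9.88, np.float64(0.095), 2677)
t 4.2 pos [ 0.54   -0.1526  0.1066] shift [0.0019 0.0009 0.0056] turn [-0.09  0.21 -0.09] F [-4.3  2.8 13.1] open 0.0306
```

View pics/s3.png

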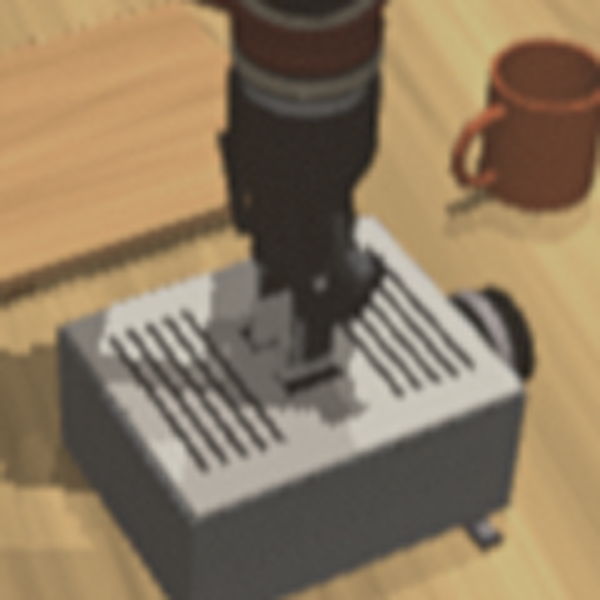

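The tabs are pinched in: dark slots show at (315,375) and (260,335) where they stood, and the cover is still seated. The fingertips press on the plate with about 13 N, so I'll ease up gently and lift.

```bash
python3 -m handwheel '[0,0,-0.003,0,0,0,0,0,-0.003,0,0,0,0,0,0,0,0,0,0,0,0,0,0,0]'
python3 -m handwheel '[0,0,-0.004,0,0,0,0,0,-0.005,0,0,0,0,0,-0.005,0,0,0,0,0,-0.005,0,0,0,0,0,-0.005,0,0,0,0,0,-0.005,0,0,0,0,0,0,0,0,0]'
python3 - <<'E'
from h import *
im,d=grab('side'); cv2.imwrite('pics/s4.png',cv2.resize(im[190:310,270:390],None,fx=5,fy=5,interpolation=cv2.INTER_CUBIC)[...,::-1])
togo(.538,-.152,.101,190)
E
```

```text
t: 4.6
tool_pos: [0.538, -0.1521, 0.1078]
tool_rot: [0.271, -3.13, -0.0]
contact_force: [1.1, 0.9, -2.3]
opening: 0.0304
t: 5.3
tool_pos: [0.5388, -0.1525, 0.1385]
tool_rot: [-0.271, 3.128, -0.001]
contact_force: [0.6, -0.2, -2.9]
opening: 0.0304
t 5.35 pos [ 0.5385 -0.1524  0.138 ] shift [0.0005 0.0005 0.037 ] turn [-0.04  0.05 -0.1 ] F [-0.3  0.6 -2.7] open 0.0303
```

View pics/s4.png

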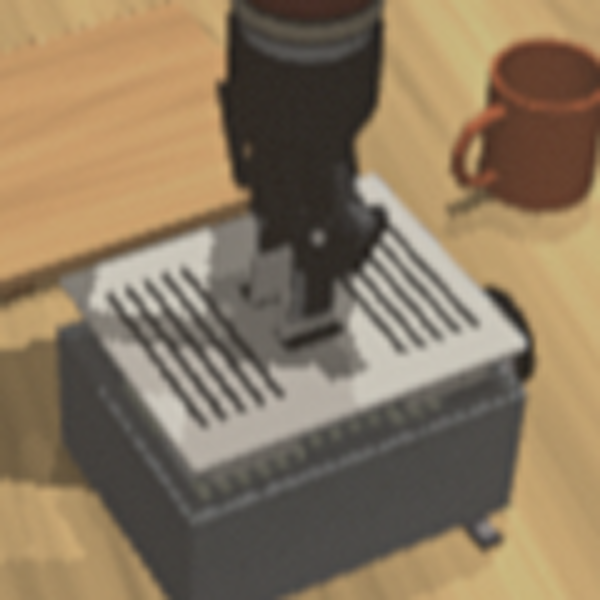

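The cover is off and level, hanging between the tabs, with about 2.7 N of load. I'll carry it over the board.

```bash
python3 -m handwheel '[0,0,-0.015,0,0,0,0,0,-0.02,0,0,0,0,0,-0.015,0,0,0,-0.0006,0.009,0,0,0,0,-0.0012,0.018,0,0,0,0,-0.002,0.029,0,0,0,0,-0.002,0.029,0,0,0,0,-0.002,0.029,0,0,0,0,-0.002,0.029,0,0,0,0,-0.002,0.029,0,0,0,0,-0.002,0.029,0,0,0,0,-0.002,0.029,0,0,0,0,-0.002,0.029,0,0,0,0,-0.0016,0.022,0,0,0,0,-0.0012,0.015,0,0,0,0,-0.0006,0.008,0,0,0,0,0,0,0,0,0,0]'
python3 - <<'E'
from h import *
togo(.506,.1505,.0635,190)
im,d=grab('side'); w=cloud('side',d);h=w[...,2]; v,u=np.mgrid[:480,:640]
b=(u>180)&(u<420)&(v>80)&(v<300); print(rect(w,b&(h>.165)&(h<.19)&(im.min(-1)>90)))
E
```

```text
t: 7.05
tool_pos: [0.5062, 0.1517, 0.1867]
tool_rot: [0.274, -3.129, 0.0]
contact_force: [0.3, -0.1, -2.1]
opening: 0.0301
t 7.05 pos [0.5062 0.1517 0.1867] shift [ 0.0002 -0.0012  0.1232] turn [-0.   -0.06 -0.01] F [ 0.3 -0.1 -2.1] open 0.0301
(array([0.5043, 0.1506]), array([0.1984, 0.1627]), 9.06, np.float64(0.175), 1471)
```

```bash
python3 -m handwheel '[0,0,0.015,0,0,0,0,0,0.03,0,0,0,0,0,0.03,0,0,0,0,0,0.02,0,0,0,0,0,0.012,0,0,0,0,0,0.006,0,0,0,0,0,0.003,0,0,0,0,0,0,0,0,0]'
python3 -m handwheel '[0,0,0.002,0,0,0,0,0,0.002,0,0,0,0,0,0.002,0,0,0,0,0,0,0,0,0]'
python3 - <<'E'
from h import *
togo(.506,.1505,.0635,190)
im,d=grab('side'); w=cloud('side',d);h=w[...,2]; v,u=np.mgrid[:480,:640]
b=(u>200)&(u<360)&(v>150)&(v<270); print(rect(w,b&(h>.04)&(h<.065)&(im.min(-1)>90)))
E
```

```text
t: 7.9
tool_pos: [0.5074, 0.1508, 0.0718]
tool_rot: [-0.271, 3.129, 0.0]
contact_force: [-0.2, 0.3, -2.7]
opening: 0.0305
t: 8.3
tool_pos: [0.5067, 0.1509, 0.0652]
tool_rot: [0.271, -3.13, 0.0]
contact_force: [-0.3, -0.0, -3.2]
opening: 0.0303
t 8.3 pos [0.5067 0.1509 0.0652] shift [ 0.0007 -0.0003  0.0017] turn [ 0.   -0.01 -0.09] F [-0.3 -0.  -3.2] open 0.0303
(array([0.5061, 0.1487]), array([0.1978, 0.164 ]), 10.12, np.float64(0.0535), 1386)
```

Nearly down; I'll go the last millimetres until the force drops off.

```bash
python3 -m handwheel '[0,0,0.001,0,0,0,0,0,0.0005,0,0,0,0,0,0,0,0,0]'; python3 -m handwheel '[0,0,0.001,0,0,0,0,0,0,0,0,0]'
```

```text
t: 8.65
tool_pos: [0.5067, 0.1509, 0.0637]
tool_rot: [0.271, -3.13, 0.0]
contact_force: [0.5, 0.5, -2.0]
opening: 0.0301
t: 8.85
tool_pos: [0.5069, 0.1509, 0.0628]
tool_rot: [-0.271, 3.13, -0.0]
contact_force: [-0.7, -0.5, -2.4]
opening: 0.0301
```

```bash
python3 -m handwheel '[0,0,0.001,0,0,0,0,0,0,0,0,0]'; python3 -m handwheel '[0,0,0.001,0,0,0,0,0,0,0,0,0]'
```

```text
t: 9.05
tool_pos: [0.5071, 0.1509, 0.0627]
tool_rot: [-0.271, 3.13, -0.0]
contact_force: [-3.4, -0.3, 3.7]
opening: 0.0304
t: 9.25
tool_pos: [0.5072, 0.151, 0.0626]
tool_rot: [0.271, -3.13, 0.0]
contact_force: [-5.7, -1.4, 9.6]
opening: 0.0302
```

It has touched down. I'll back off 1.5 mm and release.

```bash
python3 -m handwheel '[0,0,-0.001,0,0,0,0,0,-0.0005,0,0,0]'; python3 -m handwheel '[0,0,0,0,0,0,0,0,0,0,0,0,0,0,0,0,0,0,0,0,0,0,0,0,0,0,0,0,0,0,0,0,0,0,0,0,0,0,0,0,0,0]' 0
python3 -m handwheel '[0,0,-0.01,0,0,0,0,0,-0.02,0,0,0,0,0,-0.03,0,0,0,0,0,-0.04,0,0,0,0,0,-0.03,0,0,0,0,0,0,0,0,0]'
python3 - <<'E'
from h import *
togo(.538,-.152,.231,190)
im,d=grab('side'); w=cloud('side',d);h=w[...,2]; v,u=np.mgrid[:480,:640]
b=(u>200)&(u<360)&(v>150)&(v<270); print(rect(w,b&(h>.04)&(h<.065)&(im.min(-1)>90)))
bx=(u>265)&(u<390)&(v>225)&(v<320)
k=bx&(h>.056)&(h<.078)&(im.max(-1)<60); print('knob side cand',k.sum(),np.nanmean(w[k],0),)
cv2.imwrite('pics/s5.png',cv2.resize(im[170:320,210:390],None,fx=4,fy=4,interpolation=cv2.INTER_CUBIC)[...,::-1])
E
```

```text
t: 9.45
tool_pos: [0.5072, 0.1509, 0.0627]
tool_rot: [-0.271, 3.129, 0.0]
contact_force: [-0.3, -0.3, -0.2]
opening: 0.0298
t: 10.15
tool_pos: [0.5069, 0.1509, 0.0624]
tool_rot: [-0.271, 3.13, 0.0]
contact_force: [-0.2, 0.4, -0.2]
opening: 0.0853
t: 10.75
tool_pos: [0.5101, 0.1515, 0.1995]
tool_rot: [-0.27, 3.118, 0.001]
contact_force: [1.6, 0.7, 0.7]
opening: 0.0854
t 10.75 pos [0.5101 0.1515 0.1995] shift [ 0.0244 -0.3037 -0.0317] turn [-0.02  0.67 -0.09] F [1.6 0.7 0.7] open 0.0854
(array([0.5046, 0.1476]), array([0.1984, 0.1657]), 10.81, np.float64(0.0509), 1536)
knob side cand 90 [ 0.5957533  -0.14990108  0.06667212]
```

View pics/s5.png

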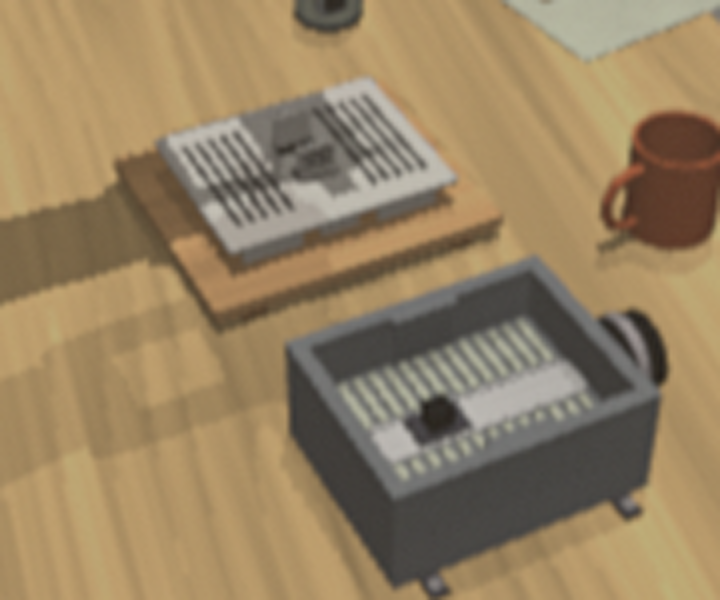

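The cover lies flat in the middle of the board and the box is open, with the black knob at crop (440,408), which is full-frame (320,272). I'll get its position.

Run:
```python
from h import *
z=np.load('pics/side.npz'); w=cloud('side',z['d']); im=z['im']
v,u=np.mgrid[:480,:640]
k=(u>308)&(u<332)&(v>262)&(v<284)&(im.max(-1)<60)&(w[...,2]>.058)
p=w[k]; print(k.sum(),p.mean(0).round(4),p.min(0).round(4),p.max(0).round(4))
a=np.radians(10); ex=np.array([np.cos(a),np.sin(a)]); ey=np.array([-ex[1],ex[0]])
C=np.array([.538,-.152]); q=p[p[:,2]>.063][:,:2]-C; print('box frame x',np.percentile(q@ex,[2,50,98]),'y',np.percentile(q@ey,[2,50,98]))
kx=np.median(q@ex); s=C+ex*(kx-32); s=C+ex*(kx-.032)
print(s); togo(s[0],s[1],.13,190)
```

```text
39 [ 0.5134 -0.1608  0.0647] [ 0.5047 -0.1662  0.0586] [ 0.5238 -0.1485  0.0691]
box frame x [-0.03360908 -0.02523968 -0.01644804] y [-0.01033227 -0.00399439  0.0050989 ]
[ 0.48162992 -0.16193957]
t 10.8 pos [0.5087 0.1512 0.1964] shift [ 0.081  -0.3038  0.0659] turn [-0.01  0.4  -0.09] F [ 0.3 -0.2 -0.6] open 0.0851
```

```bash
python3 -m handwheel '[0.01,-0.038,0,0,0,0,0.01,-0.038,0,0,0,0,0.01,-0.038,0,0,0,0,0.01,-0.038,0,0,0,0,0.01,-0.038,0,0,0,0,0.01,-0.038,0,0,0,0,0.01,-0.038,0,0,0,0,0.01,-0.038,0,0,0,0,0,0,0,0,0,0,0,0,0,0,0,0,0,0,0,0,0,0]' 1 50
python3 -c "
from h import *
togo(.4816,-.162,.056,190)"
```

```text
t: 11.9
tool_pos: [0.4799, -0.1613, 0.1914]
tool_rot: [0.272, -3.128, -0.002]
contact_force: [-0.0, 0.2, 0.2]
opening: 0.0003
t 11.9 pos [ 0.4799 -0.1613  0.1914] shift [-0.0017 -0.0011  0.1354] turn [ 0.08 -0.07 -0.05] F [-0.   0.2  0.2] open 0.0003
```

```bash
python3 -m handwheel '[-0.0015,-0.001,0.03,0,0,0,0,0,0.04,0,0,0,0,0,0.03,0,0,0,0,0,0.015,0,0,0,0,0,0.01,0,0,0,0,0,0,0,0,0]'; python3 -m handwheel '[0,0,0.005,0,0,0,0,0,0.005,0,0,0,0,0,0,0,0,0]'
```

```text
t: 12.5
tool_pos: [0.4817, -0.1623, 0.0666]
tool_rot: [0.273, -3.128, -0.001]
contact_force: [-0.1, 0.4, 0.8]
opening: 0.0001
t: 12.8
tool_pos: [0.4821, -0.1632, 0.0575]
tool_rot: [-0.271, 3.13, -0.0]
contact_force: [0.3, 0.3, 0.5]
opening: -0.0002
```

Run:
```python
from h import *
im,d=grab('side'); cv2.imwrite('pics/s6.png',cv2.resize(im[200:320,265:395],None,fx=5,fy=5,interpolation=cv2.INTER_CUBIC)[...,::-1])
togo(.538+.009*.985,-.152+.009*.174,.056,190)
```

```text
t 12.85 pos [ 0.4822 -0.1633  0.0577] shift [-0.066   0.0015  0.0017] turn [-0.02  0.03 -0.1 ] F [-0.4  0.5  0.7] open 0.0002
```

View pics/s6.png

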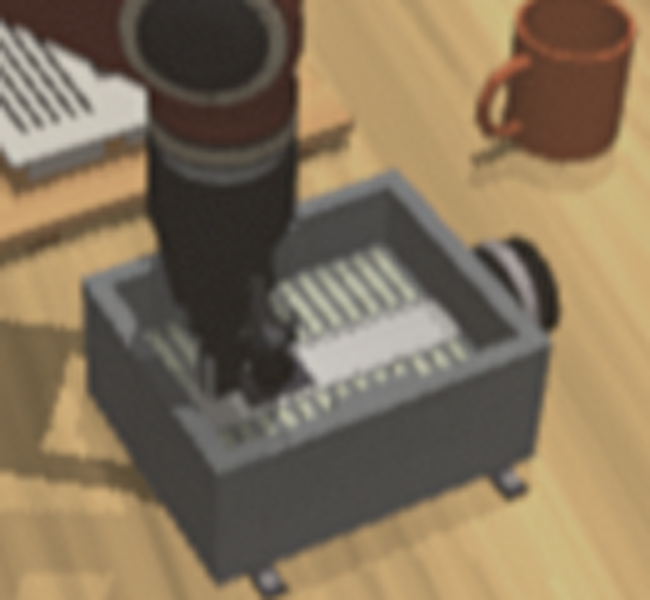

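The closed fingers are behind the knob (fingers at (225,385), knob at (268,368)). I'll push.

```bash
python3 -m handwheel '[-0.004,0.0002,0.001,0,0,0,-0.006,0.0002,0,0,0,0,-0.006,0.0002,0,0,0,0,-0.006,0.0002,0,0,0,0,-0.006,0.0002,0,0,0,0,-0.006,0.0002,0,0,0,0,-0.006,0.0002,0,0,0,0,-0.006,0.0002,0,0,0,0,-0.006,0.0002,0,0,0,0,-0.006,0,0,0,0,0,0,0,0,0,0,0]'; python3 -m handwheel '[-0.003,0,0,0,0,0,-0.003,0,0,0,0,0,0,0,0,0,0,0]';python3 -m handwheel '[-0.002,0,0,0,0,0,0,0,0,0,0,0]'
```

```text
t: 13.95
tool_pos: [0.5397, -0.1508, 0.0563]
tool_rot: [-0.271, 3.129, 0.001]
contact_force: [0.3, -0.3, -0.6]
opening: -0.0002
t: 14.25
tool_pos: [0.5449, -0.1499, 0.0562]
tool_rot: [-0.271, 3.13, 0.001]
contact_force: [-1.6, 0.4, -1.4]
opening: -0.0002
t: 14.45
tool_pos: [0.5467, -0.1497, 0.0562]
tool_rot: [0.271, -3.13, -0.001]
contact_force: [-2.2, 0.5, 0.3]
opening: -0.0
```

```bash
python3 -m handwheel '[-0.003,0,0,0,0,0,0,0,0,0,0,0]'; python3 -m handwheel '[-0.003,0,0,0,0,0,0,0,0,0,0,0]'
```

```text
t: 14.65
tool_pos: [0.5478, -0.1495, 0.0561]
tool_rot: [0.272, -3.124, -0.001]
contact_force: [-9.4, -0.2, 6.8]
opening: 0.0003
t: 14.85
tool_pos: [0.5479, -0.1495, 0.0561]
tool_rot: [0.272, -3.116, -0.001]
contact_force: [-21.5, -3.0, 13.6]
opening: -0.0001
```

Hard stop: the TCP stays at x=0.548, about +10 mm in the box frame against a predicted +9 mm, and the force is rising. I'll back off, lift clear and check.

```bash
python3 -m handwheel '[0.006,0,0,0,0,0,0.008,0,0,0,0,0,0,0,-0.02,0,0,0,0,0,-0.04,0,0,0,0,0,-0.05,0,0,0,0,0,-0.05,0,0,0,0.04,0,-0.02,0,0,0,0.04,0,0,0,0,0,0,0,0,0,0,0,0,0,0,0,0,0]'
python3 - <<'E'
from h import *
im,d=grab('side'); cv2.imwrite('pics/s7.png',cv2.resize(im[170:320,210:390],None,fx=4,fy=4,interpolation=cv2.INTER_CUBIC)[...,::-1])
w=cloud('side',d); h=w[...,2]; v,u=np.mgrid[:480,:640]
b=(u>200)&(u<360)&(v>150)&(v<270); print('cover',rect(w,b&(h>.04)&(h<.065)&(im.min(-1)>90)))
a=np.radians(10); ex=np.array([np.cos(a),np.sin(a)]); ey=np.array([-ex[1],ex[0]]); q=w[...,:2]-[.538,-.152]
X=q@ex;Y=q@ey
k=(abs(X)<.075)&(abs(Y)<.02)&(h>.062)&(h<.073)&(im.max(-1)<70); print('knob',k.sum(),np.percentile(X[k],[2,50,98]),np.median(Y[k]))
togo(0,0,0,190)
E
```

```text
t: 15.85
tool_pos: [0.4599, -0.1653, 0.2367]
tool_rot: [-0.27, 3.128, -0.001]
contact_force: [-0.4, 0.6, 0.4]
opening: -0.0001
cover (array([0.4724, 0.1421]), array([0.1337, 0.1635]), 7.65, np.float64(0.0511), 1028)
knob 34 [0.02055738 0.0283271  0.03716839] -0.002846253860110609
t 15.9 pos [ 0.4603 -0.1652  0.2365] shift [0.4254 0.2419 0.2357] turn [-0.03  0.08 -0.11] F [-0.5 -0.6 -0.6] open 0.0004
```

View pics/s7.png

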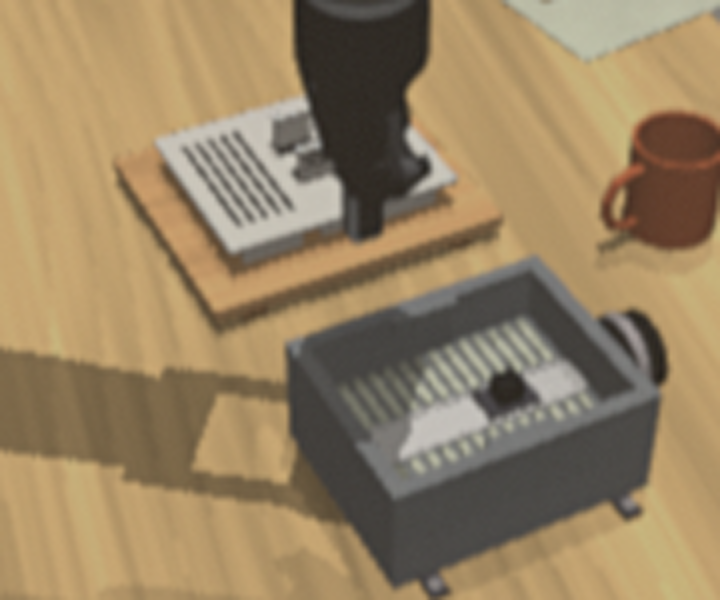

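The knob (503,388) is now at the pipe end, about +28 mm from the box centre against +30 mm nominal. The cover's visible corners are at the same pixels as before, and the arm is only in the line of sight, clear of everything. Handing in.

```bash
python3 -c "
from station import ctrl
print(ctrl.finish_job())"
```

```text
the job is handed in; nothing more can be done
None
```

The job is done and handed in at about 16 s of the 58 s allowed; the hand-in reports no verdict. I squeezed the tabs with 50 N and lifted the cover off level. I set it down on the board, opening the fingers only after contact, and then pushed the lock knob to its stop with closed fingers.

**Last checks:**
- **Cover:** Just after release its centre measured about 3–4 mm from the board's centre, flat, with its plate top 51 mm above the bench (52 mm expected). In the final picture the gripper hid part of it, so the automatic fit there, (0.472, 0.142), is wrong. The corners still visible had not moved.
- **Lock:** I hit a hard stop at about 21 N. The knob then measured about +28 mm from the box centre, against 30 mm nominal, so the lock is at about 58 mm.
- **Bystanders and arm:** I never went near the mug, jar, bowl or brush. The mug looked unmoved in the last crop; the others I did not measure. The arm ended about 0.24 m above the bench, touching nothing.

**What disagreed:**
- **Gripper opening:** It read 30 mm while squeezing, though the tabs should stop at 36 mm.
- **Fingertips on the cover:** They pressed on the plate with about 13 N during the squeeze, and I eased this off before lifting.

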